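# Turn the varnished ball in the lamp's beam on a hand-held palette

## Task

The wooden ball lying loose in the middle well of the white palette has just been coated with a varnish that sets under the gooseneck curing lamp: pick up the palette and carry it level, the ball staying in its well and not touched, until the ball is in the middle of the lamp's beam about 15 cm from its glass. Hold it in the beam and turn the palette so that first its blue paint, then its yellow, then its red is on the side towards the lamp and squarely facing it, holding still for a good second each time. Finish there, still holding the palette up level in the beam with the red paint towards the lamp, with the lamp not touched and the jars, bottle and can left where they stood.

Things in the scene. Friction and masses are not known exactly. Their poses are not given: they have to be found in the camera images.
- palette: white round plastic palette, loose, 172 mm across, 0.10 to 0.19 kg. Origin: centre of its underside, z up (height 0 when it lies on the table). Plate 12 mm thick, raised rim 16 mm high, seven small wells 55 mm from the centre: blue paint in the one at +y, yellow at +x, red at -y, the others empty. At its -x side is a thumb hole
- palette_grip (a point): middle of the straight strip of rim outside the thumb hole, at (-77, 0, 8) mm of the palette: x -83 to -71 mm, 44 mm long in y, 16 mm high, flat upright faces; fits a pinch from above, closing along the palette's x, one finger in the hole. The hole goes right through: x -71 to -43 mm, y -22 to 22 mm, corners rounded by 9 mm
- palette_well (a point): centre of the floor of the middle well, at (0, 0, 11) mm of the palette. The well is round, 40 mm across, with a flat floor and a wall only 5 mm high and 5 mm thick (its top 16 mm above the palette's underside)
- ball_center (a point): centre of the varnished wooden ball, 34 mm in diameter, 16 g, loose in the middle well: 17 mm above the well's floor, free to roll about 8 mm to any side before it meets the wall; it climbs out if the palette tips by about 45 degrees
- lamp: grey gooseneck lamp, fixed, 310 mm tall. Origin: centre of the underside of its round base, 124 mm across; it shines towards its -x and down, so its +x is the level direction from the lit spot to the lamp. The neck, 12 mm thick, rises at x = 30 mm and bends over forward to the head
- lamp_head: bell-shaped head of the lamp, 68 mm across. Origin: centre of its violet glass, at (-85, 0, 265) mm of the lamp; its z axis points out of the glass along the beam, 45 degrees downward; its y axis is level. The ball belongs on this z axis, 150 mm from the glass: at (-191, 0, 159) mm of the lamp
- jar_green: small paint jar, green with black cap, 38 mm across, 58 mm tall; origin under its centre; leave it
- jar_orange: small paint jar, orange with black cap, 38 mm across, 58 mm tall; origin under its centre; leave it
- glue_bottle: white squeeze bottle with black collar and pointed nozzle, 64 mm across, 194 mm tall; origin under its centre; leave it
- spray_can: spray can with red band and clear cap, 52 mm across, 175 mm tall; origin under its centre; leave it
- ball: the varnished ball; its own origin lies on its skin and, like its axes, turns with it as it rolls: go by ball_center
Things that resemble listed ones, but are neither listed nor needed, are in the scene too. Leave any black or purple look-alike of the ball alone.

How it is judged:
By the outcome, as a careful person would: the job done as asked, in the order asked, and still so for the second after the job is handed in, while the arm keeps its last pose, push and grip.
It also fails if it takes over 66 s, if anything falls off the work surface, if the arm or the gripper's body presses on something with over 40 N, if the wrist force passes 120 N, or if a joint passes its speed limit or range.

## Robot

A 6-joint arm with a two-finger parallel gripper is mounted at the origin on the work surface. World frame = base frame: x ahead of the robot, y to its left, z up, the work surface at z = 0. Lengths are in mm, angles in rad, forces in N, time in s.
With the tool pointing down it reaches from about 350 to 875 mm from the base axis. Payload 4.2 kg.
Tool frame: the origin (TCP) lies at the very end of the fingers, on their centre line; the grasp point (between the pads) lies 19 mm behind it; z points along the fingers, y is the line along which they close (so a half turn about z gives the same grasp; the last joint's range is limited). The gripper opens to 85 mm and grips with 20 to 120 N. Pads are 22 mm wide; open, the fingers measure 114 mm over their backs; the gripper's body (76 mm by 85 mm) begins 54 mm behind the grasp point. The pads swing forward as they close: fully open they stand 13 mm farther back than shut.
Start: joints at [1.525, 0.385, 0.008, 0, -1.194, -0.259], TCP at [187.532, 596.18, 231.312] pointing down, gripper open.
Joint ranges: [-3.14, 3.14], [-1.21, 2.06], [-1.07, 1.41], [-3.16, 2.05], [-2.99, -0.16], [-3.1, 3.1]. Speed limits (rad/s): [2.79, 2.79, 3.14, 3.14, 3.14, 3.14].

## Interface

Orientations are given as a unit quaternion [x, y, z, w].
In Python, from bench import arm, optics gives the robot as it stands. The module is installed in compiled form; this text tells all that it offers.
- The arm moves only by the tool step_arm, never from a script. Its argument "motion" is a list of rows, each an object with "dr": the turn, a rotation vector about the tool's x, y, z in units of 8 degrees (1.0 is 8 degrees), a list of three; "slide": the shift along the tool's x, y, z in mm, a list of three; "jaw": the finger opening in mm, from 0 to 85.4. A call has exactly 8 rows; each row is the pose to reach, as a shift and turn from the pose commanded when the call began, along the tool's axes at that moment; what a row does not reach only later rows make up. A row lasts 1/8 s, in which the tool goes at most 62.5 mm and 10.7 degrees, less where a joint would pass 70% of its speed; a pose out of reach is approached as far as the arm can. A call with a gripper value outside its range is refused whole. The fingers move at their own pace and stop on an object; the grip force is fixed at half the most. Time passes only in rows, so rows that repeat a pose let the fingers close, or fill a call up. It gives the time, the measured TCP pose, the force, the opening and the grip force at its end, in the units of the state.
- arm.read_state(): the state, without advancing time (a new reading comes with each control period).
- optics.get_image(name): name is "side" or "top" or "wrist"; returns the picture (400x640x3 uint8, blue, green, red); there is no depth.
- optics.camera_info(name): a dict with "camera_matrix" (3x3 intrinsics, pixels), "view" (4x4, takes a point from world to camera coordinates); the wrist camera has in their place "T_tool_cam" (4x4, takes a point from camera to tool coordinates, whose origin is the TCP and whose axes are the flange's). Camera axes: x right, y up, looking along -z (the intrinsics and any distortion apply to the point x, -y, -z); pixel columns grow to the right and rows downward; lengths in mm; the calibration is good to about 2 mm. The wrist camera is an equidistant fisheye: a pixel r from the principal point sees the ray r / f radians off the axis. A picture is of the moment at which its call begins: read the wrist's pose just before it. camera_info takes no time and is no camera call.
- arm.job_done(): hands the job in; it is judged then, once.
The state is a dict: "clock": time; "joints": joint angles; "joint_vel": joint speeds; "joint_efforts": joint torques, N m; "position": TCP position; "ee_rot": TCP orientation; "contact_force": force on the tool from outside, world axes, zero at the start; "wrist_torque": the same for the moment, N m; "gripper_width": finger opening in mm; "grasp_force": force on a finger pad.
Only numpy, scipy, OpenCV 4.12 (cv2) and the standard library are available. Lean on these libraries where they do the work, as an engineer would, in place of code of your own. Each camera call takes 0.05 s, during which the arm holds its last target. There are 200 camera calls.

## Working session

There is one attempt and no reset: what is moved stays moved. The work goes in short steps, Python scripts to look and compute and a tool call to move; the robot and the scene stay as the last step left them, time stands still between calls to the robot, and variables do not carry over. Pictures are saved under pics/ and viewed, at most 10 in all, crops included, and the job is handed in when it is done.

Besides the shell and the picture viewer there is one more tool, called after "Call:" by a JSON object that holds its "method" and its "body", one argument or row to a line. step_arm: Moves the arm, as the interface text tells. Its arguments: {"type":"object","properties":{"motion":{"type":"array","items":{"type":"object","properties":{"dr":{"type":"array","items":{"type":"number"}},"slide":{"type":"array","items":{"type":"number"}},"jaw":{"type":"number"}}}}},"required":["motion"]}

```bash
mkdir -p pics; python3 - <<'E'
from bench import arm, optics
import cv2, numpy as np
s=arm.read_state(); print({k:np.round(v,3).tolist() for k,v in s.items()})
for n in ["top","side","wrist"]:
    cv2.imwrite(f"pics/{n}0.png",optics.get_image(n))
    i=optics.camera_info(n)
    for k,v in i.items(): print(n,k,np.round(v,4).tolist() if not isinstance(v,str) else v)
E
```

```text
{'clock': 0.0, 'joints': [1.525, 0.386, 0.007, -0.0, -1.194, -0.259], 'joint_vel': [0.0, -0.001, -0.0, -0.0, -0.0, 0.001], 'joint_efforts': [0.0, -39.229, 18.84, 4.186, -0.005, -0.0], 'position': [187.375, 595.638, 230.223], 'ee_rot': [0.988, -0.152, -0.0, 0.001], 'contact_force': [0.146, 0.973, 0.625], 'wrist_torque': [0.026, 0.005, -0.017], 'grasp_force': 0.0, 'gripper_width': 85.234}
top camera_matrix [[473.8524, 0.0, 326.9249], [0.0, 473.8524, 207.8031], [0.0, 0.0, 1.0]]
top view [[-0.0204, -0.9998, -0.0024, -44.582], [0.9974, -0.0206, 0.0696, -614.423], [-0.0697, -0.001, 0.9976, -1491.5228], [0.0, 0.0, 0.0, 1.0]]
side camera_matrix [[465.3338, 0.0, 317.3394], [0.0, 465.3338, 195.1125], [0.0, 0.0, 1.0]]
side view [[0.9525, -0.3044, -0.01, -584.3684], [0.1751, 0.5204, 0.8358, -219.6839], [-0.2492, -0.7978, 0.549, -1184.3898], [0.0, 0.0, 0.0, 1.0]]
wrist camera_matrix [[309.7069, 0.0, 316.7436], [0.0, 309.7069, 203.1264], [0.0, 0.0, 1.0]]
wrist T_tool_cam [[0.0009, 0.9642, 0.265, 66.2411], [1.0, -0.001, 0.0002, -0.1177], [0.0005, 0.265, -0.9642, -142.9578], [0.0, 0.0, 0.0, 1.0]]
```

View pics/top0.png

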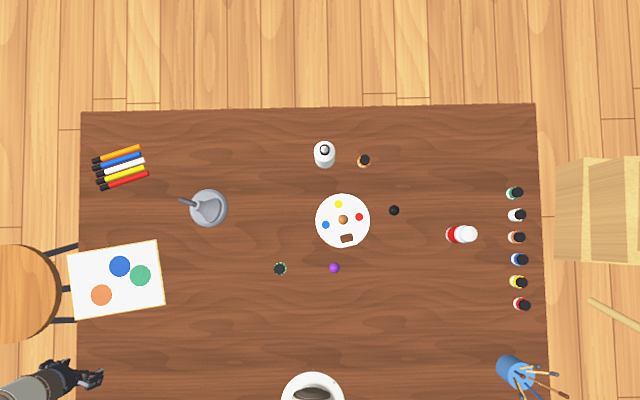

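View pics/side0.png

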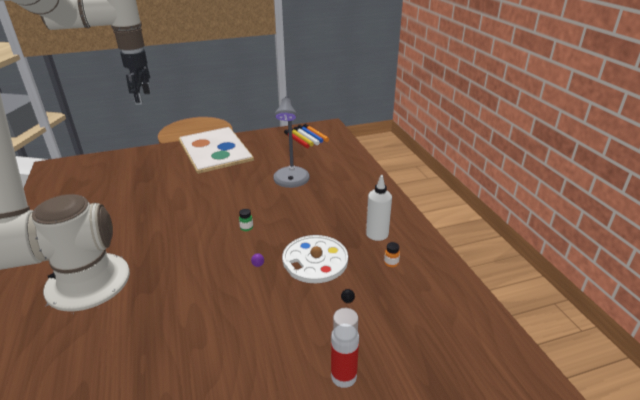

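Top view: palette at about (343,220), lamp base at (208,207), bottle (325,155), can (462,234), green jar (280,268) and orange jar (364,160). Next I enlarge the palette and the lamp.

```bash
python3 - <<'E'
import cv2, numpy as np
t=cv2.imread("pics/top0.png"); s=cv2.imread("pics/side0.png")
f=lambda im,x,y,w,h,k: cv2.resize(im[y:y+h,x:x+w],None,fx=k,fy=k,interpolation=cv2.INTER_CUBIC)
a=f(t,305,185,80,75,5); b=f(t,170,175,80,75,5)
cv2.imwrite("pics/c1.png",np.hstack([a,b]))
cv2.imwrite("pics/c2.png",np.hstack([f(s,250,90,80,110,5),f(s,275,225,80,110,5)]))
E
```

```text
(no output)
```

View pics/c1.png

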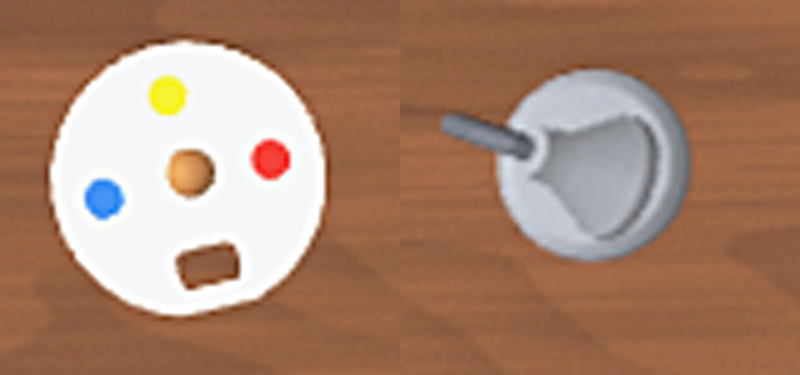

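View pics/c2.png

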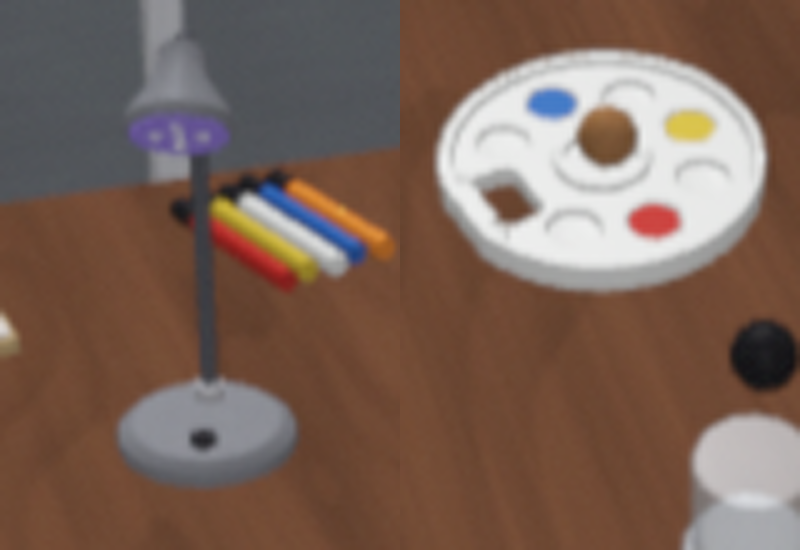

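Palette crop: blue (104,198), yellow (168,95), red (271,159), hole (209,265). Lamp crops: base centre (193,164) in top; in side, glass centre (178,134), base outline x 118..297, y up to 486, and the collar where the neck starts at (210,388).

```bash
cat > h.py <<'E'
import numpy as np, cv2
from bench import arm, optics
from scipy.optimize import least_squares
from scipy.spatial.transform import Rotation as R
def proj(n,P):
    i=optics.camera_info(n); V=np.array(i["view"]); K=np.array(i["camera_matrix"])
    c=np.atleast_2d(P)@V[:3,:3].T+V[:3,3]; c=c*[1,-1,-1]
    q=c@K.T; return q[:,:2]/q[:,2:]
def back(n,uv,z):
    i=optics.camera_info(n); V=np.array(i["view"]); K=np.array(i["camera_matrix"])
    d=np.linalg.solve(K,[uv[0],uv[1],1])*[1,-1,-1]; d=V[:3,:3].T@d; o=-V[:3,:3].T@V[:3,3]
    return o+d*(z-o[2])/d[2]
def pose(p,L): # p = x,y,yaw
    return np.array(L,float)@R.from_rotvec([0,0,p[2]]).as_matrix().T+[p[0],p[1],0]
E
python3 - <<'E'
from h import *
un=lambda x0,y0,c,k=5:[x0+(c[0]+.5)/k-.5,y0+(c[1]+.5)/k-.5]
T=lambda c:un(305,185,c); L=lambda c:un(170,175,c); SL=lambda c:un(250,90,c); SP=lambda c:un(275,225,c)
pts=[(0,55,12),(55,0,12),(0,-55,12)]
ot=np.array([T(c) for c in[(104,198),(168,95),(271,159)]]); os_=np.array([SP((c[0]-400,c[1])) for c in[(552,103),(690,126),(655,221)]])
for nm,use in(("top",(1,0)),("side",(0,1)),("both",(1,1))):
    f=lambda p:np.r_[use[0]*(proj("top",pose(p,pts))-ot).ravel(),use[1]*(proj("side",pose(p,pts))-os_).ravel()]
    r=least_squares(f,[640,-80,0],x_scale=[100,100,1]); print("palette",nm,r.x,r.cost,f(r.x).round(1))
p=r.x
print("hole top c",back("top",T((209,265)),8), "pred",pose(p,[(-57,0,8)]),"grip",pose(p,[(-77,0,8)]))
print("ball top",back("top",T((190,173)),28),"side",back("side",SP((607-400,136)),28))
# lamp
th=np.linspace(0,2*np.pi,180)
h=13
def ext(n,P,):
    q=proj(n,P);return q
circ=lambda z,r:np.c_[r*np.cos(th),r*np.sin(th),0*th+z]
rim=np.array([-85,0,265])+34*(np.outer(np.cos(th),[0,1,0])+np.outer(np.sin(th),[.7071,0,.7071]))
def model(p):
    b=proj("top",pose(p,np.r_[circ(0,62),circ(h,60)])); s=proj("side",pose(p,np.r_[circ(0,62)]))
    g=proj("side",pose(p,rim)); hd=proj("top",pose(p,[(-85,34,265),(-85,-34,265)]));n=proj("side",pose(p,[(30,0,18)]))
    return np.r_[b[:,0].min(),b[:,0].max(),b[:,1].min(),b[:,1].max(), s[:,0].min(),s[:,0].max(),s[:,1].max(), g[:,0].min(),g[:,0].max(),g[:,1].min(),g[:,1].max(), hd.ravel()]
o=np.r_[L((97,0))[0],L((291,0))[0],L((0,68))[1],L((0,261))[1],SL((118,0))[0],SL((297,0))[0],SL((0,486))[1],SL((128,0))[0],SL((229,0))[0],SL((0,112))[1],SL((0,157))[1],L((240,118)),L((205,238))]
best=None
for y0 in np.arange(-3,3,.5):
    r=least_squares(lambda p:model(p)-o,[670,330,y0],x_scale=[100,100,1],loss="soft_l1")
    if best is None or r.cost<best.cost: best=r
l=best.x; print("lamp",l,best.cost,(model(l)-o).round(1))
print("neck",proj("side",pose(l,[(30,0,15)])),SL((210,388)),proj("top",pose(l,[(30,0,15),(30,0,240)])))
print("target",pose(l,[(-191,0,159)]))
for nm,uv,z in(("jg",(280,268),58),("jo",(364,160),58),("bottle",(324,151),194),("can",(470,233),175)): print(nm,back("top",uv,z).round())
E
```

```text
palette top [ 5.72922369e+02 -1.05042167e+02  2.08483597e-01] 0.0007611903601134176 [ 0. -0. -0.  0.  0. -0. -0.  0. -0.  0. -0.  0.]
palette side [ 5.73633279e+02 -1.04485573e+02  2.14364250e-01] 0.003571233714330796 [-0.  -0.  -0.  -0.  -0.  -0.   0.   0.1 -0.  -0.  -0.  -0. ]
palette both [ 5.73290833e+02 -1.04875869e+02  2.11764006e-01] 0.06926844589052004 [-0.  -0.1 -0.1 -0.1 -0.1 -0.2 -0.   0.2 -0.   0.1 -0.1  0.1]
hole top c [ 517.26487282 -117.64970915    8.        ] pred [[ 517.56411791 -116.8564038     8.        ]] grip [[ 498.01088454 -121.06010035    8.        ]]
ball top [ 575.64559028 -106.17919098   28.        ] side [ 576.6591308  -104.62687529   28.        ]Traceback (most recent call last):
  File "<stdin>", line 26, in <module>
    return func(*args, **kwargs)
    result = trf(vector_fun.fun, vector_fun.jac, x0, f0, J0, lb, ub, ftol, xtol,
                 gtol, max_nfev, x_scale, loss_function, tr_solver,
                 tr_options.copy(), verbose, callback=callback_wrapped)
    return trf_no_bounds(
        fun, jac, x0, f0, J0, ftol, xtol, gtol, max_nfev, x_sca
[... 669 characters left out ...]
^^^^^^^
                             mf)
                             ^^^
    df = [f_eval - f0 for f_eval in f_evals]
                                    ^^^^^^^
    f = np.atleast_1d(self.fun(x, *self.args, **self.kwargs))
                      ~~~~~~~~^^^^^^^^^^^^^^^^^^^^^^^^^^^^^^
    return np.atleast_1d(self.fun(x))
                         ~~~~~~~~^^^
    return self.f(x, *self.args, **self.kwargs)
           ~~~~~~^^^^^^^^^^^^^^^^^^^^^^^^^^^^^^
  File "<stdin>", line 26, in <lambda>
  File "<stdin>", line 21, in model
  File "h.py", line 6, in proj
    i=optics.camera_info(n); V=np.array(i["view"]); K=np.array(i["camera_matrix"])
ValueError: time passes only in moves, steps and waits
```

The palette fits well: centre (573.3,-104.9), yaw 0.212, and both views agree. I'll cache the camera info and redo the lamp fit.

```bash
cat > fix.py <<'E'
s=open("h.py").read().replace("optics.camera_info(n)","info(n)").replace("def proj","from functools import lru_cache\n@lru_cache\ndef info(n): return optics.camera_info(n)\ndef proj",1)
open("h.py","w").write(s)
E
python3 fix.py; cat > lamp.py <<'E'
from h import *
un=lambda x0,y0,c,k=5:[x0+(c[0]+.5)/k-.5,y0+(c[1]+.5)/k-.5]
L=lambda c:un(170,175,c); SL=lambda c:un(250,90,c)
th=np.linspace(0,2*np.pi,180); h=13
circ=lambda z,r:np.c_[r*np.cos(th),r*np.sin(th),0*th+z]
rim=np.array([-85,0,265])+34*(np.outer(np.cos(th),[0,1,0])+np.outer(np.sin(th),[.7071,0,.7071]))
def model(p):
    b=proj("top",pose(p,np.r_[circ(0,62),circ(h,60)])); s=proj("side",pose(p,circ(0,62)))
    g=proj("side",pose(p,rim)); hd=proj("top",pose(p,[(-85,34,265),(-85,-34,265)]))
    return np.r_[b[:,0].min(),b[:,0].max(),b[:,1].min(),b[:,1].max(), s[:,0].min(),s[:,0].max(),s[:,1].max(), g[:,0].min(),g[:,0].max(),g[:,1].min(),g[:,1].max(), hd.ravel()]
o=np.r_[L((97,0))[0],L((291,0))[0],L((0,68))[1],L((0,261))[1],SL((118,0))[0],SL((297,0))[0],SL((0,486))[1],SL((128,0))[0],SL((229,0))[0],SL((0,112))[1],SL((0,157))[1],L((240,118)),L((205,238))]
best=min((least_squares(lambda p:model(p)-o,[650,300,y0],x_scale=[100,100,1],loss="soft_l1") for y0 in np.arange(-3,3,1)),key=lambda r:r.cost)
l=best.x; print("lamp",l,best.cost,(model(l)-o).round(1))
print("neck",proj("side",pose(l,[(30,0,15)])),SL((210,388)),"top crop",(proj("top",pose(l,[(30,0,15),(30,0,240)]))-[170,175])*5)
print("target",pose(l,[(-191,0,159)]))
for nm,uv,z in(("jg",(280,268),58),("jo",(364,160),58),("bottle",(324,151),194),("can",(470,233),175)): print(nm,back("top",uv,z).round())
E
python3 lamp.py
```

```text
lamp [623.15938327 326.67470804   1.26798063] 71.7235917599974 [ -0.3  -0.2   0.5   0.   -0.2   0.1   0.7  -0.4   2.3  -6.4   6.2  -7.5
  23.6   6.9 -24.8]
neck [[291.26895377 169.66345107]] [291.6, 167.2] top crop [[141.62487581 148.82288412]
 [ 29.30676506 117.56245204]]
target [[566.20146942 144.36509214 159.        ]]
jg [427.  91.  58.]
jo [ 759. -177.   58.]
bottle [764. -52. 194.]
can [ 522. -464.  175.]
```

```bash
sed -i 's/\[.7071,0,.7071\]/[.7071,0,-.7071]/; s/(-85,34,265),(-85,-34,265)/(-85,-34,265),(-85,34,265)/' lamp.py; python3 lamp.py
```

```text
lamp [623.18681095 325.8738021    1.25033107] 2.1816429877691155 [-0.   0.   0.4  0.  -0.1  0.2  0.8 -0.8  1.9  0.1 -0.4  0.3 -0.2 -0.6
  0. ]
neck [[291.4888051  169.77094543]] [291.6, 167.2] top crop [[143.12335283 147.96680198]
 [ 31.06777846 116.55903617]]
target [[563.02025146 144.59781053 159.        ]]
jg [427.  91.  58.]
jo [ 759. -177.   58.]
bottle [764. -52. 194.]
can [ 522. -464.  175.]
```

Lamp fit: base (623,326), yaw 1.250, residuals mostly under 1 px. The ball target is (563,144.6,159). Next, a helper that turns target poses into move numbers.

```bash
cat > go.py <<'E'
import sys
from h import *
# args: x y z yawx(of tool x). prints slide, dr from measured pose
def plan(x,y,z,yaw):
    s=arm.read_state(); q=R.from_quat(s["ee_rot"]); p=np.array(s["position"])
    T=R.from_euler("z",yaw)*R.from_rotvec([np.pi,0,0])
    print("t",round(s["clock"],2),"slide",q.inv().apply(np.array([x,y,z])-p).round(1),"dr",np.rad2deg((q.inv()*T).as_rotvec()).round(2)/8,"jaw",round(s["gripper_width"],1),"F",np.round(s["contact_force"],1),"j",np.round(s["joints"],2))
if __name__=="__main__": plan(*map(float,sys.argv[1:]))
E
python3 go.py 498 -121 110 -1.359
```

```text
t 0.15 slide [511.4 590.3 121.5] dr [ 1.00000e-02 -7.50000e-03  7.54875e+00] jaw 85.3 F [-0.6 -0.4 -0.7] j [ 1.52  0.39  0.01 -0.   -1.19 -0.26]
```

Call:
{"method": "step_arm", "body": {
  "motion": [
    {"dr": [0, 0, 0.3], "slide": [20, 23, 0], "jaw": 60},
    {"dr": [0, 0, 0.9], "slide": [60, 69, 5], "jaw": 40},
    {"dr": [0, 0, 1.7], "slide": [115, 133, 10], "jaw": 24},
    {"dr": [0, 0, 2.5], "slide": [170, 196, 15], "jaw": 24},
    {"dr": [0, 0, 3.3], "slide": [225, 260, 20], "jaw": 24},
    {"dr": [0, 0, 4.1], "slide": [280, 323, 30], "jaw": 24},
    {"dr": [0, 0, 4.9], "slide": [335, 387, 40], "jaw": 24},
    {"dr": [0, 0, 5.7], "slide": [385, 444, 50], "jaw": 24}
  ]
}}

```text
clock: 1.15
position: [372.9, 167.7, 195.7]
ee_rot: [0.852, -0.524, 0.0, -0.0]
contact_force: [0.7, 0.4, -0.1]
gripper_width: 24.0
grasp_force: 0.0
```

```bash
python3 go.py 498 -121 80 -1.359
```

```text
t 1.15 slide [314.1  18.5 115.6] dr [-0.00625  0.0025   1.83   ] jaw 24.0 F [ 0.7  0.4 -0.1] j [ 0.82  0.04 -0.54  0.   -0.99 -0.36]
```

Call:
{"method": "step_arm", "body": {
  "motion": [
    {"dr": [0, 0, 0.3], "slide": [50, 3, 15], "jaw": 24},
    {"dr": [0, 0, 0.6], "slide": [105, 6, 30], "jaw": 24},
    {"dr": [0, 0, 0.9], "slide": [160, 9, 50], "jaw": 24},
    {"dr": [0, 0, 1.2], "slide": [215, 12, 70], "jaw": 24},
    {"dr": [0, 0, 1.5], "slide": [265, 16, 90], "jaw": 24},
    {"dr": [0, 0, 1.8], "slide": [305, 18, 105], "jaw": 24},
    {"dr": [0, 0, 1.83], "slide": [314, 18.5, 110], "jaw": 24},
    {"dr": [0, 0, 1.83], "slide": [314, 18.5, 110], "jaw": 24}
  ]
}}

```text
clock: 2.15
position: [497.9, -119.0, 85.1]
ee_rot: [0.779, -0.628, -0.001, 0.0]
contact_force: [0.0, -0.3, -0.2]
gripper_width: 24.0
grasp_force: 0.0
```

```bash
python3 go.py 498 -121 60 -1.359;  python3 - <<'E'
from h import *
cv2.imwrite("pics/w1.png",optics.get_image("wrist"))
E
```

```text
t 2.15 slide [ 2.   0.3 25.1] dr [0.01   0.0025 0.015 ] jaw 24.0 F [ 0.  -0.3 -0.2] j [ 0.08  0.36 -0.46 -0.   -0.76  0.13]
```

View pics/w1.png

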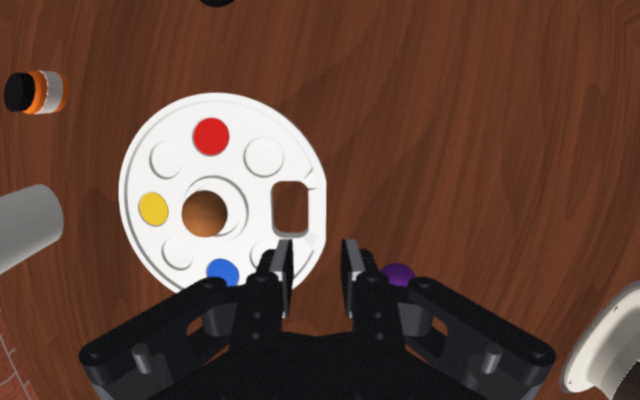

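Wrist view: red (211,137), yellow (153,209), blue (222,272), hole centre (291,208). The ball sits in its well. I'll check the palette pose against these.

```bash
cat >> h.py <<'E'
def wback(uv,z,s):
    i=info("wrist"); K=np.array(i["camera_matrix"]); T=np.array(i["T_tool_cam"])
    d=np.array([uv[0]-K[0,2],uv[1]-K[1,2]]); r=np.hypot(*d); t=r/K[0,0]
    v=np.array([d[0]/r*np.sin(t),-d[1]/r*np.sin(t),-np.cos(t)])
    q=R.from_quat(s["ee_rot"]); v=q.apply(T[:3,:3]@v); o=q.apply(T[:3,3])+s["position"]
    return o+v*(z-o[2])/v[2]
E
python3 - <<'E'
from h import *
s=arm.read_state()
P=np.array([wback(u,12,s) for u in[(222,272),(153,209),(211,137)]]); print(P.round(1),"c",(P[0]+P[2])/2)
f=lambda p:(pose(p,[(0,55,12),(55,0,12),(0,-55,12)])-P)[:,:2].ravel()
r=least_squares(f,[573,-105,.2],x_scale=[100,100,1]);print(r.x,f(r.x).round(1)); print(wback((291,208),14,s),pose(r.x,[(-57,0,14),(-77,0,14)]))
E
```

```text
[[ 561.8  -51.9   12. ]
 [ 626.7  -92.2   12. ]
 [ 584.1 -157.3   12. ]] c [ 572.94384193 -104.61617758   12.        ]
[ 5.72956873e+02 -1.04365237e+02  2.13322898e-01] [-0.5  1.3 -0.  -0.5  0.5 -0.8]
[ 516.42057574 -118.23291511   14.        ] [[ 517.24890168 -116.43262999   14.        ]
 [ 497.70224517 -120.6668028    14.        ]]
```

Call:
{"method": "step_arm", "body": {
  "motion": [
    {"slide": [2, 0.6, 15], "dr": [0, 0, 0], "jaw": 24},
    {"slide": [2, 0.6, 35], "dr": [0, 0, 0], "jaw": 24},
    {"slide": [2, 0.6, 50], "dr": [0, 0, 0], "jaw": 24},
    {"slide": [2, 0.6, 62], "dr": [0, 0, 0], "jaw": 24},
    {"slide": [2, 0.6, 71], "dr": [0, 0, 0], "jaw": 24},
    {"slide": [2, 0.6, 77], "dr": [0, 0, 0], "jaw": 24},
    {"slide": [2, 0.6, 80], "dr": [0, 0, 0], "jaw": 24},
    {"slide": [2, 0.6, 80], "dr": [0, 0, 0], "jaw": 24}
  ]
}}

```text
clock: 3.2
position: [498.3, -120.9, 5.6]
ee_rot: [0.779, -0.627, 0.0, -0.0]
contact_force: [-0.4, -0.5, -0.3]
gripper_width: 23.9
grasp_force: 0.0
```

```bash
python3 go.py 497.6 -121 3 -1.359
```

```text
t 3.2 slide [-0.1  0.7  2.6] dr [-0.00125 -0.       0.01875] jaw 23.9 F [-0.4 -0.5 -0.3] j [ 0.08  0.48 -0.53  0.   -0.56  0.14]
```

Call:
{"method": "step_arm", "body": {
  "motion": [
    {"slide": [0, 0.5, 1], "dr": [0, 0, 0], "jaw": 24},
    {"slide": [0, 0.5, 2], "dr": [0, 0, 0], "jaw": 22},
    {"slide": [0, 0.5, 2], "dr": [0, 0, 0], "jaw": 18},
    {"slide": [0, 0.5, 2], "dr": [0, 0, 0], "jaw": 15},
    {"slide": [0, 0.5, 2], "dr": [0, 0, 0], "jaw": 13},
    {"slide": [0, 0.5, 2], "dr": [0, 0, 0], "jaw": 8},
    {"slide": [0, 0.5, 2], "dr": [0, 0, 0], "jaw": 4},
    {"slide": [0, 0.5, 2], "dr": [0, 0, 0], "jaw": 4}
  ]
}}

```text
clock: 4.2
position: [497.8, -121.0, 3.9]
ee_rot: [0.779, -0.627, 0.0, -0.0]
contact_force: [-1.1, 0.3, 3.3]
gripper_width: 10.2
grasp_force: 60.2
```

```bash
python3 go.py 498 -121 60 -1.359
```

```text
t 4.2 slide [  0.1  -0.2 -56.1] dr [-0.0025  -0.00125  0.02125] jaw 10.2 F [-1.1  0.3  3.3] j [ 0.08  0.49 -0.53  0.   -0.56  0.14]
```

Call:
{"method": "step_arm", "body": {
  "motion": [
    {"slide": [0, 0, -1], "dr": [0, 0, 0], "jaw": 4},
    {"slide": [0, 0, -3], "dr": [0, 0, 0], "jaw": 4},
    {"slide": [0, 0, -7], "dr": [0, 0, 0], "jaw": 4},
    {"slide": [0, 0, -12], "dr": [0, 0, 0], "jaw": 4},
    {"slide": [0, 0, -18], "dr": [0, 0, 0], "jaw": 4},
    {"slide": [0, 0, -24], "dr": [0, 0, 0], "jaw": 4},
    {"slide": [0, 0, -28], "dr": [0, 0, 0], "jaw": 4},
    {"slide": [0, 0, -30], "dr": [0, 0, 0], "jaw": 4}
  ]
}}

```text
clock: 5.2
position: [497.8, -121.0, 34.0]
ee_rot: [0.779, -0.627, 0.0, -0.0]
contact_force: [0.1, 0.9, 0.2]
gripper_width: 10.1
grasp_force: 59.6
```

```bash
python3 - <<'E'
from h import *
s=arm.read_state();print(np.round(s["position"],1),np.round(s["contact_force"],1),np.round(s["wrist_torque"],2),s["gripper_width"])
t=optics.get_image("side")[215:285,270:360]; w=optics.get_image("wrist")[80:320,100:340]
cv2.imwrite("pics/l1.png",np.hstack([cv2.resize(t,(480,373)),cv2.resize(w,(373,373))])[:, :800])
cv2.imwrite("pics/l1w.png",w)
E
```

```text
[ 497.8 -121.    34. ] [0.1 0.9 0.2] [-0.02  0.08  0.02] 10.101887506309058
```

View pics/l1.png

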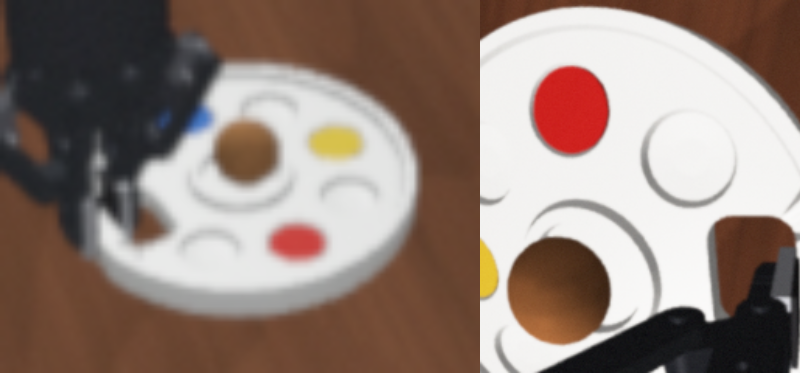

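The palette is off the table and the ball is in its well. I'll check how level it is by fitting pitch to the paint spots, using colour centroids.

```bash
cat > level.py <<'E'
from h import *
# fit palette rel. to tool: pitch, roll, dz with side+top+wrist paint centroids
def cents(im,roi=None):
    h=cv2.cvtColor(im,cv2.COLOR_BGR2HSV); out={}
    for k,(a,b) in dict(b=(100,118),y=(22,33),r=(0,6)).items():
        m=((h[...,0]>=a)&(h[...,0]<=b)&(h[...,1]>130)&(h[...,2]>110)).astype(np.uint8)
        n,_,st,c=cv2.connectedComponentsWithStats(m); out[k]=[(c[i],st[i,4]) for i in range(1,n) if st[i,4]>20]
    return out
LOC=dict(b=(0,55,12),y=(55,0,12),r=(0,-55,12))
def run(yaw,verbose=1):
    s=arm.read_state(); p=np.array(s["position"]); obs=[]
    c=p-R.from_euler("z",yaw).apply([-77,0,8-6]); c[2]=p[2]-3  # expected origin
    g=lambda q:R.from_rotvec([0,0,yaw+q[5]])*R.from_rotvec([q[0],q[1],0])
    for n in("side","top"):
        d=cents(optics.get_image(n))
        for k in LOC:
            e=proj(n,R.from_euler("z",yaw).apply(LOC[k])+c)[0]
            cand=[x for x in d[k] if np.hypot(*(x[0]-e))<14]
            if cand: x=max(cand,key=lambda x:x[1]); obs.append((n,k,x[0])); verbose and print(n,k,x[0].round(1),e.round(1),x[1])
    f=lambda q:np.r_[np.concatenate([proj(n,g(q).apply(LOC[k])+c+q[2:5])[0]-u for n,k,u in obs]),q[:2]*3,q[2:]*.01]
    r=least_squares(f,np.zeros(6),x_scale=[.1,.1,10,10,10,.1]); q=r.x
    print("roll,pitch deg",np.rad2deg(q[:2]).round(1),"origin",(c+q[2:5]).round(1),"yaw",round(yaw+q[5],3),"rms",np.sqrt(2*r.cost/len(obs)).round(2),"nobs",len(obs))
if __name__=="__main__":
    import sys; run(float(sys.argv[1]))
E
python3 level.py 0.212
```

```text
side y [332.4 241.3] [332.5 241. ] 31
side r [325.2 260. ] [325.3 259.8] 39
top b [325.3 224.2] [325.3 223.9] 49
top y [338.2 203.1] [338.3 202.8] 48
top r [359.3 216.1] [359.3 215.8] 49
roll,pitch deg [-0.4 -0.2] origin [ 572.4 -104.9   29.9] yaw 0.214 rms 0.07 nobs 5
```

Level within 0.5°, and the palette underside is 4 mm below the TCP. Carrying it in gentle, eased steps.

Call:
{"method": "step_arm", "body": {
  "motion": [
    {"slide": [-1, 0, -2], "dr": [0, 0, 0], "jaw": 4},
    {"slide": [-4, -1, -6], "dr": [0, 0, 0], "jaw": 4},
    {"slide": [-9, -2, -13], "dr": [0, 0, 0], "jaw": 4},
    {"slide": [-16, -3, -22], "dr": [0, 0, 0], "jaw": 4},
    {"slide": [-25, -5, -32], "dr": [0, 0, 0], "jaw": 4},
    {"slide": [-36, -7, -42], "dr": [0, 0, 0], "jaw": 4},
    {"slide": [-48, -9, -52], "dr": [0, 0, 0], "jaw": 4},
    {"slide": [-61, -11, -61], "dr": [0, 0, 0], "jaw": 4}
  ]
}}

```text
clock: 6.4
position: [495.4, -58.1, 95.4]
ee_rot: [0.779, -0.627, 0.0, -0.0]
contact_force: [0.3, 0.1, -0.9]
gripper_width: 9.9
grasp_force: 59.6
```

Call:
{"method": "step_arm", "body": {
  "motion": [
    {"slide": [-14, -3, -9], "dr": [0, 0, 0], "jaw": 4},
    {"slide": [-28, -5, -17], "dr": [0, 0, 0], "jaw": 4},
    {"slide": [-42, -8, -24], "dr": [0, 0, 0], "jaw": 4},
    {"slide": [-56, -10, -30], "dr": [0, 0, 0], "jaw": 4},
    {"slide": [-69, -13, -34], "dr": [0, 0, 0], "jaw": 4},
    {"slide": [-81, -15, -37], "dr": [0, 0, 0], "jaw": 4},
    {"slide": [-92, -17, -39], "dr": [0, 0, 0], "jaw": 4},
    {"slide": [-102, -19, -40], "dr": [0, 0, 0], "jaw": 4}
  ]
}}

```text
clock: 7.4
position: [492.2, 45.3, 134.6]
ee_rot: [0.779, -0.627, -0.0, 0.0]
contact_force: [0.2, -1.1, -0.9]
gripper_width: 9.9
grasp_force: 59.6
```

```bash
python3 go.py 490.4 168.7 135 -1.892
```

```text
t 7.4 slide [-120.9  -24.5   -0.4] dr [ 1.2500e-03 -0.0000e+00  3.8375e+00] jaw 9.9 F [ 0.2 -1.1 -0.9] j [ 0.42  0.26 -0.44 -0.   -0.86 -0.21]
```

Call:
{"method": "step_arm", "body": {
  "motion": [
    {"slide": [-10, -2, 0], "dr": [0, 0, 0.05], "jaw": 4},
    {"slide": [-20, -4, 0], "dr": [0, 0, 0.2], "jaw": 4},
    {"slide": [-30, -6, 0], "dr": [0, 0, 0.4], "jaw": 4},
    {"slide": [-39, -8, 0], "dr": [0, 0, 0.7], "jaw": 4},
    {"slide": [-48, -10, 0], "dr": [0, 0, 1.0], "jaw": 4},
    {"slide": [-57, -11.5, 0], "dr": [0, 0, 1.35], "jaw": 4},
    {"slide": [-65, -13, 0], "dr": [0, 0, 1.7], "jaw": 4},
    {"slide": [-73, -14.5, 0], "dr": [0, 0, 2.05], "jaw": 4}
  ]
}}

```text
clock: 8.4
position: [490.8, 119.6, 134.4]
ee_rot: [-0.681, 0.733, 0.0, -0.0]
contact_force: [-0.3, -0.6, -2.0]
gripper_width: 10.3
grasp_force: 59.6
```

```bash
python3 go.py 490.4 168.7 135 -1.892
```

```text
t 8.4 slide [-49.    4.   -0.6] dr [ 2.5000e-03 -1.2500e-03  1.7725e+00] jaw 10.3 F [-0.3 -0.6 -2. ] j [ 0.56  0.28 -0.42 -0.   -0.87 -0.63]
```

Call:
{"method": "step_arm", "body": {
  "motion": [
    {"slide": [-8, 0.7, 0], "dr": [0, 0, 0.35], "jaw": 4},
    {"slide": [-16, 1.3, 0], "dr": [0, 0, 0.7], "jaw": 4},
    {"slide": [-24, 2, 0], "dr": [0, 0, 1.0], "jaw": 4},
    {"slide": [-31, 2.6, -0.5], "dr": [0, 0, 1.27], "jaw": 4},
    {"slide": [-38, 3.2, -0.5], "dr": [0, 0, 1.48], "jaw": 4},
    {"slide": [-43, 3.6, -0.5], "dr": [0, 0, 1.63], "jaw": 4},
    {"slide": [-47, 3.9, -0.5], "dr": [0, 0, 1.72], "jaw": 4},
    {"slide": [-49, 4, -0.5], "dr": [0, 0, 1.77], "jaw": 4}
  ]
}}

```text
clock: 9.4
position: [490.4, 168.5, 135.0]
ee_rot: [-0.586, 0.81, 0.0, -0.0]
contact_force: [0.3, 0.2, -0.3]
gripper_width: 10.1
grasp_force: 59.6
```

```bash
python3 go.py 490.4 168.7 135 -1.892; python3 level.py -0.321; python3 - <<'E'
from h import *
a=optics.get_image("side")[80:230,220:380]; cv2.imwrite("pics/s2.png",cv2.resize(a,(640,600)))
E
```

```text
t 9.4 slide [-0.2  0.1  0. ] dr [ 0.    -0.     0.015] jaw 10.1 F [ 0.3  0.2 -0.3] j [ 0.64  0.3  -0.39 -0.   -0.88 -0.96]
top b [240.6 218. ] [240.5 217.8] 58
top y [264.3 205.6] [264.1 205.4] 58
top r [276.5 229.1] [276.3 228.9] 59
roll,pitch deg [0.3 0.3] origin [562.6 143.4 135.6] yaw -0.319 rms 0.03 nobs 3
```

View pics/s2.png

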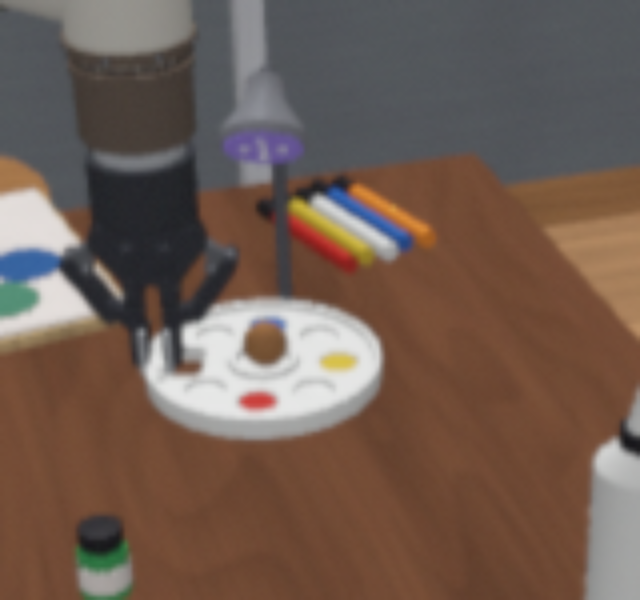

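The palette is under the lamp with blue towards it and the ball in its well at crop (266,342), side (286.5,165.5). Holding for 2 s.

Call:
{"method": "step_arm", "body": {
  "motion": [
    {"slide": [0, 0, 0], "dr": [0, 0, 0], "jaw": 4},
    {"slide": [0, 0, 0], "dr": [0, 0, 0], "jaw": 4},
    {"slide": [0, 0, 0], "dr": [0, 0, 0], "jaw": 4},
    {"slide": [0, 0, 0], "dr": [0, 0, 0], "jaw": 4},
    {"slide": [0, 0, 0], "dr": [0, 0, 0], "jaw": 4},
    {"slide": [0, 0, 0], "dr": [0, 0, 0], "jaw": 4},
    {"slide": [0, 0, 0], "dr": [0, 0, 0], "jaw": 4},
    {"slide": [0, 0, 0], "dr": [0, 0, 0], "jaw": 4}
  ]
}}

```text
clock: 10.55
position: [490.4, 168.2, 135.1]
ee_rot: [-0.586, 0.81, -0.0, -0.0]
contact_force: [0.3, -0.3, -0.4]
gripper_width: 10.1
grasp_force: 59.6
```

Call:
{"method": "step_arm", "body": {
  "motion": [
    {"slide": [0, 0, 0], "dr": [0, 0, 0], "jaw": 4},
    {"slide": [0, 0, 0], "dr": [0, 0, 0], "jaw": 4},
    {"slide": [0, 0, 0], "dr": [0, 0, 0], "jaw": 4},
    {"slide": [0, 0, 0], "dr": [0, 0, 0], "jaw": 4},
    {"slide": [0, 0, 0], "dr": [0, 0, 0], "jaw": 4},
    {"slide": [0, 0, 0], "dr": [0, 0, 0], "jaw": 4},
    {"slide": [0, 0, 0], "dr": [0, 0, 0], "jaw": 4},
    {"slide": [0, 0, 0], "dr": [0, 0, 0], "jaw": 4}
  ]
}}

```text
clock: 11.55
position: [490.4, 168.2, 135.1]
ee_rot: [-0.586, 0.81, -0.0, 0.0]
contact_force: [0.1, 0.1, -1.5]
gripper_width: 10.4
grasp_force: 59.6
```

```bash
python3 - <<'E'
from h import *
print("ball side",back("side",(286.2,165.2),159))
# arc: tool moves about ball centre; slides in the start tool frame, total turn 90 deg in n rows
s=arm.read_state(); q=R.from_quat(s["ee_rot"]); p=np.array(s["position"]); 
def arc(a0,a1,n,c=np.array([563,144.6])):
    y0=a0
    out=[]
    T0=R.from_euler("z",a0-np.pi/2)*R.from_rotvec([np.pi,0,0])
    P=lambda a:np.r_[c-76.5*np.array([np.cos(a),np.sin(a)]),135]
    for k in range(1,n+1):
        u=k/n; a=a0+(a1-a0)*(u-np.sin(2*np.pi*u)/(2*np.pi))
        out.append((T0.inv().apply(P(a)-P(a0)).round(1)[:2].tolist(), round(-np.rad2deg(a-a0)/8,2)))
    return out
L=arc(-.321,1.25,32)
# per call blocks, rebased
def rebase(a0,a1,n,c=np.array([563,144.6])):
    A=[a0+(a1-a0)*(u-np.sin(2*np.pi*u)/(2*np.pi)) for u in np.arange(n+1)/n]
    P=lambda a:np.r_[c-76.5*np.array([np.cos(a),np.sin(a)]),135]
    for b in range(0,n,8):
        T0=R.from_euler("z",A[b]-np.pi/2)*R.from_rotvec([np.pi,0,0])
        print([(T0.inv().apply(P(a)-P(A[b])).round(1)[:2].tolist(),round(-np.rad2deg(a-A[b])/8,2)) for a in A[b+1:b+9]])
rebase(-.321,1.25,32)
E
```

```text
ball side [565.99554302 143.40471026 159.        ]
[([0.0, -0.0], np.float64(-0.0)), ([0.2, -0.0], np.float64(-0.02)), ([0.6, -0.0], np.float64(-0.06)), ([1.5, -0.0], np.float64(-0.14)), ([2.9, -0.1], np.float64(-0.27)), ([4.9, -0.2], np.float64(-0.46)), ([7.5, -0.4], np.float64(-0.7)), ([10.9, -0.8], np.float64(-1.02))]
[([4.1, -0.1], np.float64(-0.39)), ([8.9, -0.5], np.float64(-0.84)), ([14.4, -1.4], np.float64(-1.36)), ([20.4, -2.8], np.float64(-1.93)), ([26.7, -4.8], np.float64(-2.55)), ([33.2, -7.6], np.float64(-3.22)), ([39.7, -11.1], np.float64(-3.9)), ([45.9, -15.3], np.float64(-4.6))]
[([7.5, -0.4], np.float64(-0.7)), ([14.7, -1.4], np.float64(-1.39)), ([21.6, -3.1], np.float64(-2.05)), ([27.9, -5.3], np.float64(-2.67)), ([33.5, -7.7], np.float64(-3.25)), ([38.4, -10.3], np.float64(-3.76)), ([42.5, -12.9], np.float64(-4.22)), ([45.9, -15.3], np.float64(-4.6))]
[([3.4, -0.1], np.float64(-0.32)), ([6.0, -0.2], np.float64(-0.57)), ([8.0, -0.4], np.float64(-0.75)), ([9.4, -0.6], np.float64(-0.88)), ([10.2, -0.7], np.float64(-0.96)), ([10.7, -0.8], np.float64(-1.0)), ([10.9, -0.8], np.float64(-1.02)), ([10.9, -0.8], np.float64(-1.02))]
```

Ball measured at (566,143.4), 3 mm from target. Now turning to yellow about the ball.

Call:
{"method": "step_arm", "body": {
  "motion": [
    {"slide": [0.1, 0, 0], "dr": [0, 0, -0.01], "jaw": 4},
    {"slide": [0.3, 0, 0], "dr": [0, 0, -0.03], "jaw": 4},
    {"slide": [0.7, 0, 0], "dr": [0, 0, -0.07], "jaw": 4},
    {"slide": [1.5, 0, 0], "dr": [0, 0, -0.14], "jaw": 4},
    {"slide": [2.9, -0.1, 0], "dr": [0, 0, -0.27], "jaw": 4},
    {"slide": [4.9, -0.2, 0], "dr": [0, 0, -0.46], "jaw": 4},
    {"slide": [7.5, -0.4, 0], "dr": [0, 0, -0.7], "jaw": 4},
    {"slide": [10.9, -0.8, 0], "dr": [0, 0, -1.02], "jaw": 4}
  ]
}}

```text
clock: 12.55
position: [487.7, 157.4, 135.1]
ee_rot: [-0.643, 0.766, 0.0, -0.0]
contact_force: [0.3, -0.4, -0.5]
gripper_width: 10.3
grasp_force: 59.6
```

Call:
{"method": "step_arm", "body": {
  "motion": [
    {"slide": [4.1, -0.1, 0], "dr": [0, 0, -0.39], "jaw": 4},
    {"slide": [8.9, -0.5, 0], "dr": [0, 0, -0.84], "jaw": 4},
    {"slide": [14.4, -1.4, 0], "dr": [0, 0, -1.36], "jaw": 4},
    {"slide": [20.4, -2.8, 0], "dr": [0, 0, -1.93], "jaw": 4},
    {"slide": [26.7, -4.8, 0], "dr": [0, 0, -2.55], "jaw": 4},
    {"slide": [33.2, -7.6, 0], "dr": [0, 0, -3.22], "jaw": 4},
    {"slide": [39.7, -11.1, 0], "dr": [0, 0, -3.9], "jaw": 4},
    {"slide": [45.9, -15.3, 0], "dr": [0, 0, -4.6], "jaw": 4}
  ]
}}

```text
clock: 13.55
position: [494.7, 109.3, 135.1]
ee_rot: [0.852, -0.523, 0.0, 0.0]
contact_force: [0.3, -0.1, -1.0]
gripper_width: 9.9
grasp_force: 59.6
```

Call:
{"method": "step_arm", "body": {
  "motion": [
    {"slide": [7.5, -0.4, 0], "dr": [0, 0, -0.7], "jaw": 4},
    {"slide": [14.7, -1.4, 0], "dr": [0, 0, -1.39], "jaw": 4},
    {"slide": [21.6, -3.1, 0], "dr": [0, 0, -2.05], "jaw": 4},
    {"slide": [27.9, -5.3, 0], "dr": [0, 0, -2.67], "jaw": 4},
    {"slide": [33.5, -7.7, 0], "dr": [0, 0, -3.25], "jaw": 4},
    {"slide": [38.4, -10.3, 0], "dr": [0, 0, -3.76], "jaw": 4},
    {"slide": [42.5, -12.9, 0], "dr": [0, 0, -4.22], "jaw": 4},
    {"slide": [45.9, -15.3, 0], "dr": [0, 0, -4.6], "jaw": 4}
  ]
}}

```text
clock: 14.55
position: [529.1, 75.3, 135.1]
ee_rot: [0.974, -0.228, -0.0, 0.0]
contact_force: [0.0, -0.6, -1.5]
gripper_width: 10.2
grasp_force: 59.6
```

```bash
python3 go.py 538.9 72 135 -0.321
```

```text
t 14.55 slide [10.2 -1.4  0.1] dr [ 0.0025  0.     -0.9925] jaw 10.2 F [ 0.  -0.6 -1.5] j [ 0.45  0.33 -0.35  0.   -0.9   0.67]
```

Finishing the turn and holding on yellow.

Call:
{"method": "step_arm", "body": {
  "motion": [
    {"slide": [3.3, -0.2, 0], "dr": [0, 0, -0.32], "jaw": 4},
    {"slide": [5.8, -0.5, 0], "dr": [0, 0, -0.57], "jaw": 4},
    {"slide": [7.6, -0.8, 0], "dr": [0, 0, -0.75], "jaw": 4},
    {"slide": [9, -1.1, 0], "dr": [0, 0, -0.88], "jaw": 4},
    {"slide": [9.8, -1.3, 0], "dr": [0, 0, -0.95], "jaw": 4},
    {"slide": [10.2, -1.4, 0], "dr": [0, 0, -1.0], "jaw": 4},
    {"slide": [10.2, -1.4, 0], "dr": [0, 0, -1.0], "jaw": 4},
    {"slide": [10.2, -1.4, 0], "dr": [0, 0, -1.0], "jaw": 4}
  ]
}}

```text
clock: 15.55
position: [538.8, 72.3, 135.1]
ee_rot: [0.987, -0.161, -0.0, -0.0]
contact_force: [0.5, 0.3, -1.4]
gripper_width: 10.2
grasp_force: 59.6
```

Call:
{"method": "step_arm", "body": {
  "motion": [
    {"slide": [0, 0, 0], "dr": [0, 0, 0], "jaw": 4},
    {"slide": [0, 0, 0], "dr": [0, 0, 0], "jaw": 4},
    {"slide": [0, 0, 0], "dr": [0, 0, 0], "jaw": 4},
    {"slide": [0, 0, 0], "dr": [0, 0, 0], "jaw": 4},
    {"slide": [0, 0, 0], "dr": [0, 0, 0], "jaw": 4},
    {"slide": [0, 0, 0], "dr": [0, 0, 0], "jaw": 4},
    {"slide": [0, 0, 0], "dr": [0, 0, 0], "jaw": 4},
    {"slide": [0, 0, 0], "dr": [0, 0, 0], "jaw": 4}
  ]
}}

```text
clock: 16.55
position: [538.8, 72.3, 135.1]
ee_rot: [0.987, -0.161, -0.0, 0.0]
contact_force: [1.5, -0.4, -0.6]
gripper_width: 10.3
grasp_force: 59.6
```

Call:
{"method": "step_arm", "body": {
  "motion": [
    {"slide": [0, 0, 0], "dr": [0, 0, 0], "jaw": 4},
    {"slide": [0, 0, 0], "dr": [0, 0, 0], "jaw": 4},
    {"slide": [0, 0, 0], "dr": [0, 0, 0], "jaw": 4},
    {"slide": [0, 0, 0], "dr": [0, 0, 0], "jaw": 4},
    {"slide": [0, 0, 0], "dr": [0, 0, 0], "jaw": 4},
    {"slide": [0, 0, 0], "dr": [0, 0, 0], "jaw": 4},
    {"slide": [0, 0, 0], "dr": [0, 0, 0], "jaw": 4},
    {"slide": [0, 0, 0], "dr": [0, 0, 0], "jaw": 4}
  ]
}}

```text
clock: 17.55
position: [538.8, 72.3, 135.1]
ee_rot: [0.987, -0.161, 0.0, 0.0]
contact_force: [0.3, -0.7, -1.7]
gripper_width: 10.1
grasp_force: 59.6
```

```bash
python3 go.py 538.9 72 135 -0.321; python3 level.py 1.25; python3 - <<'E'
from h import *
a=optics.get_image("side")[80:230,220:380]; b=optics.get_image("top")[160:280,170:300]
cv2.imwrite("pics/s3.png",np.hstack([cv2.resize(a,(400,375)),cv2.resize(b,(400,375))]))
E
```

```text
t 17.55 slide [0.2 0.3 0.1] dr [-0.      -0.      -0.01375] jaw 10.1 F [ 0.3 -0.7 -1.7] j [ 0.43  0.34 -0.33  0.   -0.9   0.82]
top y [240.2 217.6] [240.1 217.9] 59
top r [263.7 205.5] [263.7 205.5] 55
roll,pitch deg [-0.4  0.6] origin [564.  146.5 126.2] yaw 1.242 rms 0.06 nobs 2
```

View pics/s3.png

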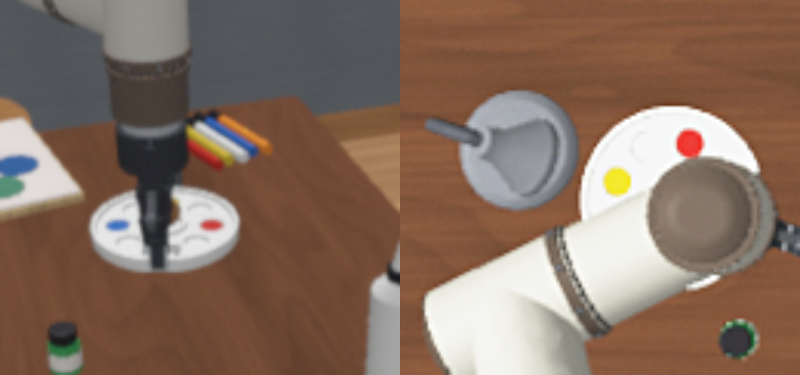

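Yellow is towards the lamp and the lamp is untouched. The ball is hidden behind the gripper in both views. Now the same arc on to red.

Call:
{"method": "step_arm", "body": {
  "motion": [
    {"slide": [0.1, 0, 0], "dr": [0, 0, -0.01], "jaw": 4},
    {"slide": [0.3, 0, 0], "dr": [0, 0, -0.03], "jaw": 4},
    {"slide": [0.7, 0, 0], "dr": [0, 0, -0.07], "jaw": 4},
    {"slide": [1.5, 0, 0], "dr": [0, 0, -0.14], "jaw": 4},
    {"slide": [2.9, -0.1, 0], "dr": [0, 0, -0.27], "jaw": 4},
    {"slide": [4.9, -0.2, 0], "dr": [0, 0, -0.46], "jaw": 4},
    {"slide": [7.5, -0.4, 0], "dr": [0, 0, -0.7], "jaw": 4},
    {"slide": [10.9, -0.8, 0], "dr": [0, 0, -1.02], "jaw": 4}
  ]
}}

```text
clock: 18.75
position: [549.6, 69.6, 135.1]
ee_rot: [0.996, -0.089, 0.0, 0.0]
contact_force: [0.1, 0.1, -1.1]
gripper_width: 9.9
grasp_force: 59.6
```

Call:
{"method": "step_arm", "body": {
  "motion": [
    {"slide": [4.1, -0.1, 0], "dr": [0, 0, -0.39], "jaw": 4},
    {"slide": [8.9, -0.5, 0], "dr": [0, 0, -0.84], "jaw": 4},
    {"slide": [14.4, -1.4, 0], "dr": [0, 0, -1.36], "jaw": 4},
    {"slide": [20.4, -2.8, 0], "dr": [0, 0, -1.93], "jaw": 4},
    {"slide": [26.7, -4.8, 0], "dr": [0, 0, -2.55], "jaw": 4},
    {"slide": [33.2, -7.6, 0], "dr": [0, 0, -3.22], "jaw": 4},
    {"slide": [39.7, -11.1, 0], "dr": [0, 0, -3.9], "jaw": 4},
    {"slide": [45.9, -15.3, 0], "dr": [0, 0, -4.6], "jaw": 4}
  ]
}}

```text
clock: 19.75
position: [597.8, 76.4, 135.0]
ee_rot: [0.973, 0.231, 0.0, 0.0]
contact_force: [-0.3, 0.1, -1.5]
gripper_width: 10.2
grasp_force: 59.6
```

```bash
python3 go.py 635.6 120.5 135 1.25; python3 - <<'E'
from h import *
a=optics.get_image("side")[80:230,220:380]; b=optics.get_image("top")[160:280,170:300]
cv2.imwrite("pics/s4.png",np.hstack([cv2.resize(a,(400,375)),cv2.resize(b,(400,375))]))
E
```

```text
t 19.75 slide [ 53.6 -22.4   0. ] dr [ 1.250e-03 -1.250e-03 -5.615e+00] jaw 10.2 F [-0.3  0.1 -1.5] j [ 0.4   0.43 -0.18  0.   -0.96  1.64]
```

View pics/s4.png

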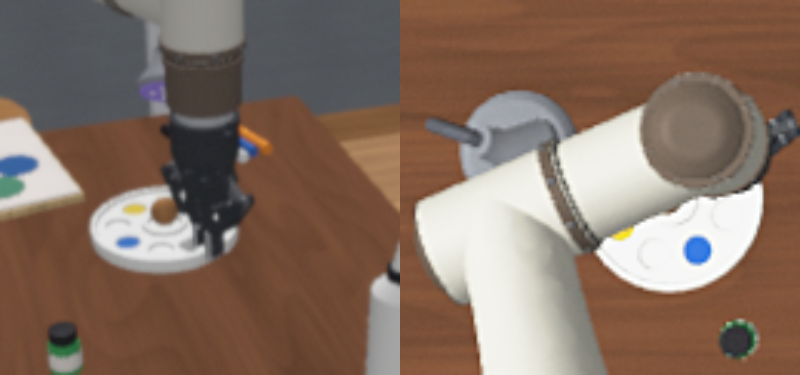

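Yellow is moving away from the lamp and the ball is in its well at crop (163,210). The wrist link passes above the lamp, so before going on I'll work out its clearance from its silhouette in the side view.

```bash
python3 - <<'E'
from h import *
im=optics.get_image("side"); g=cv2.cvtColor(im,cv2.COLOR_BGR2GRAY)
for c in (255,262,268,274,279,283): print(c,g[66:104:1,c].tolist())
# top view: link axis direction seeds, for several heights of the axis
b=lambda c:(170+(c[0]-400)*130/400,160+c[1]*120/375)
for h in(400,450,500): print(h,back("top",b((692,132)),h+50).round(),back("top",b((440,255)),h).round(),back("top",b((560,200)),h).round())
print("lamp top rows", proj("side",pose([623.2,325.9,1.25],[(-60,0,305),(0,0,310),(-40,0,310)])).round(1))
E
```

```text
255 [137, 136, 136, 134, 133, 133, 132, 129, 126, 127, 124, 119, 108, 91, 87, 86, 86, 87, 87, 86, 85, 86, 86, 87, 87, 85, 86, 86, 86, 86, 85, 86, 87, 88, 87, 86, 86, 87]
262 [79, 79, 86, 94, 91, 89, 87, 89, 92, 85, 72, 67, 67, 67, 79, 86, 86, 88, 88, 87, 88, 88, 88, 87, 88, 87, 87, 87, 87, 86, 87, 87, 88, 87, 86, 86, 86, 87]
268 [154, 149, 144, 142, 142, 141, 140, 139, 139, 137, 136, 134, 132, 130, 128, 122, 108, 82, 67, 74, 84, 87, 87, 88, 86, 87, 87, 86, 88, 88, 87, 85, 87, 86, 86, 86, 86, 86]
274 [166, 161, 158, 152, 146, 144, 141, 142, 140, 140, 139, 138, 136, 136, 133, 132, 129, 126, 123, 116, 104, 89, 88, 88, 88, 87, 86, 86, 88, 87, 86, 86, 86, 85, 87, 88, 88, 87]
279 [174, 171, 166, 162, 158, 153, 146, 143, 142, 142, 141, 140, 138, 138, 136, 136, 133, 131, 130, 128, 125, 121, 126, 132, 134, 133, 132, 131, 132, 131, 131, 131, 130, 129, 128, 127, 127, 127]
283 [134, 132, 132, 137, 137, 135, 135, 136, 134, 135, 137, 138, 138, 137, 137, 136, 136, 134, 133, 131, 129, 126, 124, 125, 134, 142, 144, 143, 139, 128, 118, 115, 109, 101, 112, 121, 125, 129]
400 [599.  84. 450.] [513. 287. 400.] [553. 194. 400.]
450 [595.  77. 500.] [513. 272. 450.] [551. 183. 450.]
500 [591.  71. 550.] [513. 256. 500.] [549. 171. 500.]
lamp top rows [[285.8 100.5]
 [287.   91.6]
 [286.2  96.4]]
```

```bash
python3 - <<'E'
from h import *
a=np.array([598,76.]);b=np.array([513,272.])
for uv in((255,79),(268,82.5),(274,86.5),(279,88)):
    r=least_squares(lambda q:(proj("side",[np.r_[a+(b-a)*q[0],q[1]]])[0]-uv),[.5,400],x_scale=[.1,50]); P=np.r_[a+(b-a)*r.x[0],r.x[1]]
    print(uv,r.x.round(2),P.round(),r.cost, "tangent bottom ~ axis=", (P[2]+np.array([45,55])/0.836).round(), "bottom",(P[2]+np.array([45,55])*(1/0.836-1)).round())
E
```

```text
(255, 79) [  0.95 382.78] [517. 263. 383.] 1.7165613297609217e-27 tangent bottom ~ axis= [437. 449.] bottom [392. 394.]
(268, 82.5) [  0.66 389.09] [542. 205. 389.] 1.9494815365961812e-22 tangent bottom ~ axis= [443. 455.] bottom [398. 400.]
(274, 86.5) [  0.53 385.02] [553. 181. 385.] 1.0097419586828951e-28 tangent bottom ~ axis= [439. 451.] bottom [394. 396.]
(279, 88) [  0.43 386.92] [562. 160. 387.] 1.7165613297609217e-27 tangent bottom ~ axis= [441. 453.] bottom [396. 398.]
```

The wrist link's underside is at about z 395, some 85 mm above the lamp. Continuing.

Call:
{"method": "step_arm", "body": {
  "motion": [
    {"slide": [3, -0.2, 0], "dr": [0, 0, -0.3], "jaw": 4},
    {"slide": [8.9, -0.6, 0], "dr": [0, 0, -0.85], "jaw": 4},
    {"slide": [16, -1.7, 0], "dr": [0, 0, -1.5], "jaw": 4},
    {"slide": [22.6, -3.4, 0], "dr": [0, 0, -2.15], "jaw": 4},
    {"slide": [28.9, -5.6, 0], "dr": [0, 0, -2.8], "jaw": 4},
    {"slide": [34.8, -8.3, 0], "dr": [0, 0, -3.4], "jaw": 4},
    {"slide": [40, -11.3, 0], "dr": [0, 0, -3.95], "jaw": 4},
    {"slide": [44.1, -14.2, 0], "dr": [0, 0, -4.4], "jaw": 4}
  ]
}}

```text
clock: 20.9
position: [630.4, 108.8, 135.0]
ee_rot: [0.858, 0.513, -0.0, -0.0]
contact_force: [-0.3, 0.2, -1.6]
gripper_width: 10.3
grasp_force: 59.6
```

```bash
python3 go.py 635.6 120.5 135 1.25
```

```text
t 20.9 slide [12.8 -0.9  0. ] dr [-0.00125 -0.      -1.24   ] jaw 10.3 F [-0.3  0.2 -1.6] j [ 0.42  0.49 -0.08 -0.   -1.    2.22]
```

Call:
{"method": "step_arm", "body": {
  "motion": [
    {"slide": [3.5, -0.1, 0], "dr": [0, 0, -0.35], "jaw": 4},
    {"slide": [6.5, -0.3, 0], "dr": [0, 0, -0.64], "jaw": 4},
    {"slide": [9, -0.5, 0], "dr": [0, 0, -0.88], "jaw": 4},
    {"slide": [11, -0.7, 0], "dr": [0, 0, -1.06], "jaw": 4},
    {"slide": [12.2, -0.8, 0], "dr": [0, 0, -1.17], "jaw": 4},
    {"slide": [12.7, -0.9, 0], "dr": [0, 0, -1.23], "jaw": 4},
    {"slide": [12.8, -0.9, 0], "dr": [0, 0, -1.24], "jaw": 4},
    {"slide": [12.8, -0.9, 0], "dr": [0, 0, -1.24], "jaw": 4}
  ]
}}

```text
clock: 21.9
position: [635.7, 120.4, 135.1]
ee_rot: [0.811, 0.585, -0.0, 0.0]
contact_force: [-0.9, -0.5, -1.3]
gripper_width: 10.3
grasp_force: 59.6
```

Call:
{"method": "step_arm", "body": {
  "motion": [
    {"slide": [0, 0, 0], "dr": [0, 0, 0], "jaw": 4},
    {"slide": [0, 0, 0], "dr": [0, 0, 0], "jaw": 4},
    {"slide": [0, 0, 0], "dr": [0, 0, 0], "jaw": 4},
    {"slide": [0, 0, 0], "dr": [0, 0, 0], "jaw": 4},
    {"slide": [0, 0, 0], "dr": [0, 0, 0], "jaw": 4},
    {"slide": [0, 0, 0], "dr": [0, 0, 0], "jaw": 4},
    {"slide": [0, 0, 0], "dr": [0, 0, 0], "jaw": 4},
    {"slide": [0, 0, 0], "dr": [0, 0, 0], "jaw": 4}
  ]
}}

```text
clock: 22.9
position: [635.8, 120.5, 135.1]
ee_rot: [0.811, 0.585, 0.0, 0.0]
contact_force: [-0.4, 0.2, -2.0]
gripper_width: 10.5
grasp_force: 59.6
```

Call:
{"method": "step_arm", "body": {
  "motion": [
    {"slide": [0, 0, 0], "dr": [0, 0, 0], "jaw": 4},
    {"slide": [0, 0, 0], "dr": [0, 0, 0], "jaw": 4},
    {"slide": [0, 0, 0], "dr": [0, 0, 0], "jaw": 4},
    {"slide": [0, 0, 0], "dr": [0, 0, 0], "jaw": 4},
    {"slide": [0, 0, 0], "dr": [0, 0, 0], "jaw": 4},
    {"slide": [0, 0, 0], "dr": [0, 0, 0], "jaw": 4},
    {"slide": [0, 0, 0], "dr": [0, 0, 0], "jaw": 4},
    {"slide": [0, 0, 0], "dr": [0, 0, 0], "jaw": 4}
  ]
}}

```text
clock: 23.9
position: [635.8, 120.5, 135.1]
ee_rot: [0.811, 0.585, 0.0, 0.0]
contact_force: [-0.0, -0.1, -1.9]
gripper_width: 10.2
grasp_force: 59.6
```

```bash
python3 go.py 635.6 120.5 135 1.25; python3 level.py 2.821; python3 - <<'E'
from h import *
a=optics.get_image("side")[80:230,220:380]; b=optics.get_image("wrist")
cv2.imwrite("pics/s5.png",np.hstack([cv2.resize(a,(320,300)),cv2.resize(b,(480,300))]))
E
```

```text
t 23.9 slide [-0.  -0.2  0.1] dr [ 0.      -0.      -0.00625] jaw 10.2 F [-0.  -0.1 -1.9] j [ 0.44  0.5  -0.06  0.   -1.01  2.38]
top b [275.6 229.3] [276.1 229.1] 58
top y [252.1 241.5] [252.5 241.6] 59
top r [240.  218.1] [240.3 218. ] 62
roll,pitch deg [-0.   0.8] origin [562.9 146.7 127.1] yaw 2.818 rms 0.05 nobs 3
```

View pics/s5.png

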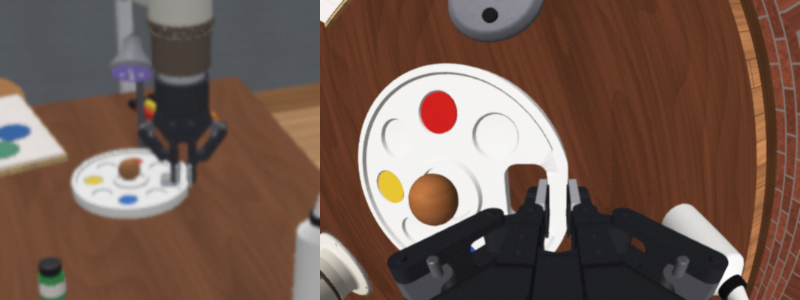

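Red faces the lamp squarely. The ball is in its well, at side crop (128,169), with the palette level and still held. Handing in.

```bash
python3 -c "
from bench import arm
print(arm.job_done())"
```

```text
the job is handed in; nothing more can be done
None
```

I handed the job in at about 24 s, with the palette held up level in the lamp's beam, the ball in its well within about 3 mm of the target point when last measured (at blue), and blue, yellow, then red each turned to face the lamp and held for about 2 s; no lamp contact showed in the force readings or pictures, and no move took the arm near the jars, bottle or can.

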